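# Pin the drawbar and close the hitch pin's loop

## Task

A drawbar is clamped in the bench vice. Take the hitch pin that has the sprung wire loop from the wooden rack, push it all the way down through the cross hole near the bar's free end with its loop pointing out past that end, then press the loop down so that it snaps over the end of the bar and hangs closed around it.

Things in the scene. Friction and masses are not known exactly. Their poses are not given: they have to be found in the camera images.
- hitch_pin: Steel pin upright in a 65 mm high wooden rack, the only one of three (80 mm apart) with a wire loop. Origin: on its axis, under its flange (dia 32, 4 thick); z up; +x towards the open loop. Shank dia 12, 46 mm long, last 12 tapering to a 4 mm tip. Above the flange a square handle, 18 x 18 mm, sides along x and y, top at z = 48: pinch any two sides, fingertips above z = 13 to clear the loop.
- loop (a joint): Sprung loop of the pin, rad: 0 = open, level along the pin's +x; 1.57 = closed, hanging down along the shank. Hinge along y at z = 8 mm. Rectangle of 6 mm wire, 56 wide, 62 mm long, tab at its far end. Over-centre spring: holds it open below 0.5 rad (less than 1 N at the tab moves it), snaps it shut by itself beyond. Closes only past the bar's free end; elsewhere the bar stops it.
- loop_tab (a point): Centre of the flat thumb tab at the loop's far end (26 mm wide, 21 mm along the loop, 5 mm thick), 70 mm from the hinge: press it down by 45 mm or more to close the loop, then rise straight up.
- cross_hole (a point): Centre of the mouth of the vertical through hole (dia 16, countersunk 3 mm) in the top of a level 32 x 32 mm steel bar, 150 mm above the bench, in a grey bench vice. z up; +x along the bar to its free end, 22 mm from the hole. The jaws begin 60 mm behind the hole and stand 3 mm above the bar. Fully home, the pin's flange lies on the bar, its origin at this point.
Things that resemble listed ones, but are neither listed nor needed, are in the scene too. What is shaped like the hitch_pin but yellow is not meant.

How it is judged:
By the outcome, as a careful person would: the job done as asked, in the order asked, and still so for the second after the job is handed in, with the robot touching nothing.
It also fails if it takes over 54 s, if anything falls off the work surface, if the arm or the gripper's body presses on something with over 40 N, if the wrist force passes 120 N, or if a joint passes its speed limit or range.

## Robot

A 6-joint arm with a two-finger parallel gripper is mounted at the origin on the work surface. World frame = base frame: x ahead of the robot, y to its left, z up, the work surface at z = 0. Lengths are in m, angles in rad, forces in N, time in s.
With the tool pointing down it reaches from about 0.275 to 0.875 m from the base axis. Payload 12.5 kg.
Tool frame: the origin (TCP) lies on the centre line of the jaws, within the pads' length; the fingertips stand 22 mm ahead of it and the grasp point (between the pads) lies 3 mm ahead of it; z points along the fingers, y is the direction in which the jaws open and shut (so a half turn about z gives the same grasp; the last joint's range is limited). The gripper opens to 85 mm and grips with 20 to 120 N. Pads are 22 mm wide; open, the fingers measure 114 mm over their backs; the gripper's body (76 mm by 85 mm) begins 54 mm behind the grasp point. The pads swing forward as they close: fully open they stand 13 mm farther back than shut.
Start: joints at [1.212, 0.351, 1.652, -0, 1.139, -0.085], TCP at [0.149, 0.53, 0.253] pointing down, gripper open.
Joint ranges: [-2.75, 2.75], [-0.79, 2.1], [0.01, 2.65], [-1.57, 4.71], [0.07, 3.14], [-2.87, 2.87]. Speed limits (rad/s): [2.22, 2.22, 2.79, 3.14, 3.14, 3.14].

## Interface

Orientations are given as a unit quaternion [x, y, z, w].
In Python, from rig import robot gives the robot as it stands.
- The arm moves only by the tool send_rows, never from a script. Its argument "motion" is a list of rows, each a list of 3 entries, a list of its own where there are three numbers: the turn, a rotation vector about the tool's x, y, z in rad, then the shift along the tool's x, y, z in units of 40 mm (1.0 is 40 mm), then the opening, from 0 (shut) to 1 (fully open). In form: [[[ax, ay, az], [dx, dy, dz], fingers], ...]. A call has exactly 10 rows; each row shifts and turns the commanded pose from where the row before left it, along the tool's axes as they then stand; what a row does not reach is not made up. A row lasts 1/10 s, in which the tool goes at most 50 mm and 8.59 degrees, less where a joint would pass 70% of its speed; a pose out of reach is approached as far as the arm can. A call is refused whole if a number of a shift passes 1 or a number of a turn 0.15, either way. A call with a gripper value outside its range is refused whole. The fingers move at their own pace and stop on an object; "squeeze" is the grip in N (left out, the last holds). Time passes only in rows, so rows that do not move let the fingers close, or fill a call up. It gives the time, the measured TCP pose, the force and the opening at its end, in the units of the state.
- robot.state(): the state, without advancing time (a new reading comes with each control period).
- robot.read_camera(name): name is "side" or "top" or "wrist"; returns a dict with "img" (384x512x3 uint8, blue, green, red), "K" (3x3 intrinsics, pixels), "pose" (4x4, takes a point from camera to world coordinates). Camera axes: x right, y down, z forward; pixel columns grow to the right and rows downward; lengths in m; the calibration is good to about 2 mm. A picture is of the moment at which its call begins. There is no depth.
- robot.finish_job(): hands the job in, once; it reports no verdict.
Trained networks look in the newest picture that a camera, given by its name, has taken for a name from the list of things; names that differ only in an ending like _2 or _b are one class to them, and where a whole thing is asked for, a point or a joint stands for the part that bears it (a point fixed in the world has none). Each returns a list of dicts, best first, with "score" (0 to 1); they miss things now and then, are a little off and sometimes report something else, mostly with a low value. They report only what shows in the picture. A call takes as long as a camera call. They do not tell look-alikes from the thing itself.
- robot.find_in(camera, query): "at" ([x, y, z] in m, in world coordinates, good to about 4 mm: the middle of the surface that is visible of it).
- robot.trace(camera, query): "pixels" (384x512 bool, what is visible of it).
The state is a dict: "time": time; "q": joint angles; "joint_vel": joint speeds; "joint_torque": joint torques, N m; "eef_pos": TCP position; "tcp_rot": TCP orientation; "ft_force": force on the tool from outside, world axes, zero at the start; "wrist_torque": the same for the moment, N m; "grip_width": opening from 0.0 (shut) to 1.0 (fully open).
Only numpy, scipy, OpenCV 4.12 (cv2) and the standard library are available. Lean on these libraries where they do the work, as an engineer would, in place of code of your own. Each camera call takes 0.05 s, during which the arm holds its last target.

## Working session

There is one attempt and no reset: what is moved stays moved. The work goes in short steps, Python scripts to look and compute and a tool call to move; the robot and the scene stay as the last step left them, time stands still between calls to the robot, and variables do not carry over. Pictures are saved under pics/ and viewed, and the job is handed in when it is done.

Besides the shell and the picture viewer there is one more tool, called after ">>>" as name(argument=value, ...), one argument or row to a line, values as JSON. send_rows: Moves the arm, as the interface text tells. Its arguments: {"type":"object","properties":{"motion":{"type":"array","items":{"type":"array"}},"squeeze":{"type":"number"}},"required":["motion"]}

```bash
mkdir -p pics; python3 - <<'E'
from rig import robot
import cv2
s=robot.state()
print({k:s[k] for k in ("time","q","eef_pos","tcp_rot","ft_force","grip_width")})
for c in ("side","top","wrist"):
    r=robot.read_camera(c); cv2.imwrite(f"pics/{c}0.png",r["img"])
    print(c,r["K"].tolist(),r["pose"].round(4).tolist())
    for q in ("hitch_pin","loop","loop_tab","cross_hole"):
        try: print(q,[(d["at"],d["score"]) for d in robot.find_in(c,q)])
        except Exception as e: print(q,e)
E
```

```text
{'time': 0.0, 'q': array([ 1.21241783e+00,  3.51243305e-01,  1.65241353e+00, -5.51653798e-06,
        1.13911159e+00, -8.46055658e-02]), 'eef_pos': array([0.14857395, 0.52923754, 0.25275855]), 'tcp_rot': array([ 1.36458204e-01,  9.90645655e-01, -5.74074658e-04, -1.26706644e-04]), 'ft_force': array([-0.84155251,  0.53695112, -0.16245089]), 'grip_width': 0.9994271741492078}
side [[384.15632831272745, 0.0, 258.93849481700437], [0.0, 384.15632831272745, 193.01945658883946], [0.0, 0.0, 1.0]] [[0.9977, -0.0466, 0.0495, 0.5309], [-0.0671, -0.7934, 0.6049, -0.5802], [0.0111, -0.6069, -0.7947, 0.7903], [0.0, 0.0, 0.0, 1.0]]
hitch_pin [([0.6785, -0.3394, 0.0331], 0.94), ([0.4514, -0.307, 0.0365], 0.85), ([0.543, -0.0511, 0.03], 0.68), ([0.5592, -0.1813, 0.0751], 0.61)]
loop [([0.44, -0.336, 0.0383], 0.82), ([0.5627, -0.2185, 0.0786], 0.65), ([0.5339, -0.0154, 0.0434], 0.47), ([0.6569, -0.3175, 0.0482], 0.47)]
loop_tab [([0.566, -0.2214, 0.0778], 0.76), ([0.4405, -0.3388, 0.0393], 0.64), ([0.6611, -0.3205, 0.0492], 0.62), ([0.5322, -0.0098, 0.0433], 0.48)]
cross_hole [([0.6097, 0.2641, 0.1167],
[... 332 characters left out ...]
64), ([0.6783, -0.3302, 0.0362], 0.6), ([0.5539, -0.1844, 0.0751], 0.57)]
loop [([0.5632, -0.2165, 0.0769], 0.65), ([0.436, -0.3415, 0.0356], 0.56), ([0.6531, -0.3102, 0.0389], 0.55), ([0.534, -0.0106, 0.0356], 0.53)]
loop_tab [([0.5647, -0.2111, 0.0743], 0.65), ([0.5323, -0.0052, 0.034], 0.61), ([0.653, -0.3141, 0.032], 0.56), ([0.4349, -0.3418, 0.0383], 0.46)]
cross_hole [([0.5876, 0.288, 0.1481], 0.65)]
wrist [[346.07800539918907, 0.0, 256.4173071502255], [0.0, 346.07800539918907, 187.70158924904726], [0.0, 0.0, 1.0]] [[0.2696, 0.9258, 0.265, 0.0799], [0.963, -0.2591, -0.0742, 0.5481], [-0.0001, 0.2752, -0.9614, 0.3754], [0.0, 0.0, 0.0, 1.0]]
hitch_pin []
loop []
loop_tab []
cross_hole []
```

View pics/side0.png

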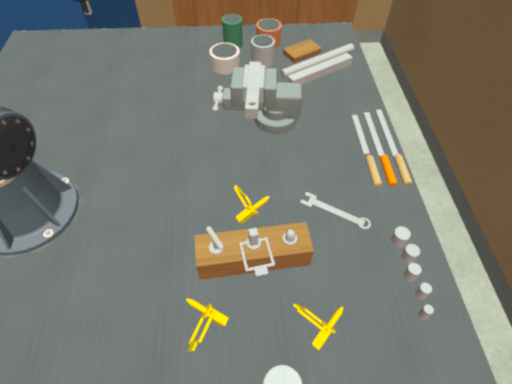

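View pics/top0.png

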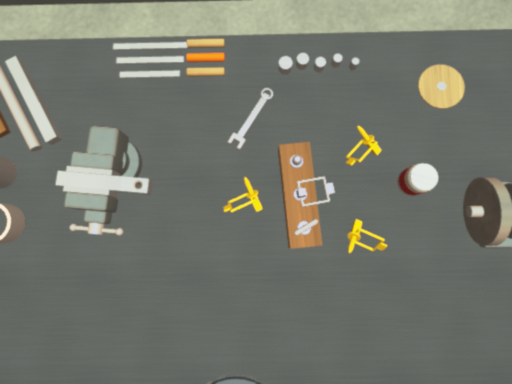

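```bash
python3 - <<'E'
import cv2,numpy as np
t=cv2.imread("pics/top0.png");s=cv2.imread("pics/side0.png")
R=lambda i,x,y,w,h:cv2.resize(i[y:y+h,x:x+w],(400,300),interpolation=cv2.INTER_CUBIC)
cv2.imwrite("pics/crop0.png",np.vstack([np.hstack([R(t,45,115,120,90+30-30),R(t,265,155,100,75)]),np.hstack([R(s,205,55,108,81),R(s,190,215,128,96)])]))
E
```

```text
(no output)
```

View pics/crop0.png

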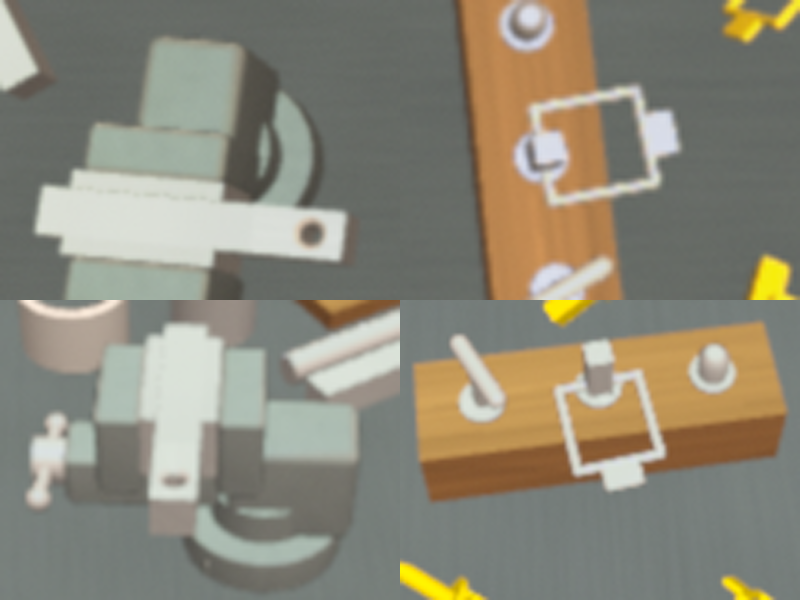

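```bash
cat > h.py <<'E'
import numpy as np,cv2
def ray(r,u,v):
    d=np.linalg.inv(r["K"])@[u,v,1];return r["pose"][:3,3],r["pose"][:3,:3]@d
def onz(r,u,v,z):
    o,d=ray(r,u,v);return o+d*(z-o[2])/d[2]
def tri(*rs):
    A=0;b=0
    for o,d in rs:
        d=d/np.linalg.norm(d);P=np.eye(3)-np.outer(d,d);A=A+P;b=b+P@o
    return np.linalg.solve(A,b)
E
python3 - <<'E'
from rig import robot
from h import *
T=robot.read_camera("top");S=robot.read_camera("side")
for n,a,b,z in [("hole",(138.6,184.9),(252.25,103.6),.15),("end",(149.1,186.1),(252,109),.15),("htop",(302,192.5),(253.4,230.4),.113),("tab",(330.3,188.3),(261.4,270.7),.075)]:
    print(n,onz(T,*a,z).round(4),onz(S,*b,z).round(4),tri(ray(T,*a),ray(S,*b)).round(4))
for c in("top","side"):
    for q in ("hitch_pin","cross_hole"):
        for d in robot.trace(c,q):
            ys,xs=np.nonzero(d["pixels"]);print(c,q,d["score"],xs.mean(),ys.mean(),len(xs),xs.min(),xs.max(),ys.min(),ys.max())
E
```

```text
hole [0.5698 0.196  0.15  ] [0.573  0.1944 0.15  ] [0.5717 0.197  0.1475]
end [0.5667 0.173  0.15  ] [0.5712 0.1737 0.15  ] [0.569  0.1733 0.1498]
htop [ 0.5509 -0.1634  0.113 ] [ 0.5552 -0.1609  0.113 ] [ 0.5528 -0.1629  0.1157]
tab [ 0.564  -0.2344  0.075 ] [ 0.5671 -0.234   0.075 ] [ 0.5656 -0.2343  0.0751]
top hitch_pin 0.82 245.23870967741937 198.71612903225807 465 223 261 178 211
top hitch_pin 0.82 362.7560975609756 237.880081300813 492 348 385 220 251
top hitch_pin 0.77 312.5397590361446 191.59036144578315 415 294 334 177 206
top hitch_pin 0.7 364.92287234042556 145.72606382978722 376 347 380 126 164
top cross_hole 0.55 102.2897086070406 177.76772780865758 5937 56 152 126 234
side hitch_pin 0.98 254.78111587982832 252.6824034334764 466 240 273 229 275
side hitch_pin 0.92 247.72467532467533 206.54805194805195 385 234 268 186 222
side hitch_pin 0.89 321.2969798657718 325.13255033557044 596 294 342 305 348
side hitch_pin 0.8 203.76771004942339 322.25370675453047 607 187 226 299 351
side cross_hole 0.82 261.2872042737217 98.3803103535996 3931 212 301 62 133
```

Candidates for the hitch pin: the yellow ones in the side view at (250,206), (207,322) and (321,325), and the grey pin in the middle of the rack at (254,245). The crop confirms that the middle rack pin is the only grey one with a wire loop. The measured heights also fit: handle top 0.1157 against 0.113 expected, tab 0.075, bar top 0.148–0.150. I'll move over the pin.

>>> send_rows(
  motion=[
    [[0,0,0],[-0.72,-0.7,0],0.6],
    [[0,0,0],[-0.72,-0.7,0],0.6],
    [[0,0,0],[-0.72,-0.7,0],0.6],
    [[0,0,0],[-0.72,-0.7,0],0.6],
    [[0,0,0],[-0.72,-0.7,0],0.6],
    [[0,0,0],[-0.72,-0.7,0],0.6],
    [[0,0,0],[-0.72,-0.7,0],0.6],
    [[0,0,0],[-0.72,-0.7,0],0.6],
    [[0,0,0],[-0.72,-0.7,0],0.6],
    [[0,0,0],[-0.72,-0.7,0],0.6],
  ],
  squeeze=50,
)

```text
time: 2.05
eef_pos: [0.3508, 0.1806, 0.2535]
tcp_rot: [0.136, 0.991, 0.0, 0.0]
ft_force: [0.9, -0.3, -0.0]
grip_width: 0.601
```

>>> send_rows(
  motion=[
    [[0,0,0],[-0.72,-0.7,0],0.6],
    [[0,0,0],[-0.72,-0.7,0],0.6],
    [[0,0,0],[-0.72,-0.7,0],0.6],
    [[0,0,0],[-0.72,-0.7,0],0.6],
    [[0,0,0],[-0.72,-0.7,0],0.6],
    [[0,0,0],[-0.72,-0.7,0],0.6],
    [[0,0,0],[-0.72,-0.7,0],0.6],
    [[0,0,0],[-0.72,-0.7,0],0.6],
    [[0,0,0],[-0.72,-0.7,0],0.6],
    [[0,0,0],[-0.72,-0.7,0],0.6],
  ],
)

```text
time: 3.05
eef_pos: [0.5524, -0.167, 0.2533]
tcp_rot: [0.137, 0.991, 0.0, 0.0]
ft_force: [0.7, 0.2, 0.1]
grip_width: 0.602
```

>>> send_rows(
  motion=[
    [[0,0,0.14],[0,0,0],0.6],
    [[0,0,0.14],[0,0,0],0.6],
    [[0,0,0.14],[0,0,0],0.6],
    [[0,0,0.14],[0,0,0],0.6],
    [[0,0,0.14],[0,0,0],0.6],
    [[0,0,0.14],[0,0,0],0.6],
    [[0,0,0.14],[0,0,0],0.6],
    [[0,0,0.14],[0,0,0],0.6],
    [[0,0,0],[0,0,0],0.6],
    [[0,0,0],[0,0,0],0.6],
  ],
)

```text
time: 4.05
eef_pos: [0.5518, -0.1653, 0.2533]
tcp_rot: [0.64, 0.768, -0.0, -0.0]
ft_force: [-0.9, -0.7, -0.8]
grip_width: 0.595
```

```bash
cat >> h.py <<'E'
from scipy.spatial.transform import Rotation as Ro
def st(robot):
    s=robot.state();R=Ro.from_quat(s["tcp_rot"]).as_matrix()
    print("t",s["time"],"p",s["eef_pos"].round(4),"yaw_y",np.degrees(np.arctan2(R[1,1],R[0,1])).round(2),"zaxis",R[:,2].round(4),"q",s["q"].round(2),"f",s["ft_force"].round(2),"w",round(float(s["grip_width"]),3))
    return s,R
E
python3 - <<'E'
from rig import robot
from h import *
s,R=st(robot)
r=robot.read_camera("wrist");cv2.imwrite("pics/w1.png",r["img"])
print(r["pose"].round(3).tolist())
for q in ("hitch_pin","loop","loop_tab"): print(q,[(d["at"],d["score"]) for d in robot.find_in("wrist",q)])
E
```

```text
t 4.05 p [ 0.5518 -0.1653  0.2533] yaw_y 10.38 zaxis [-0.  0. -1.] q [-0.37  0.4   1.58 -0.    1.16 -0.55] f [-0.94 -0.66 -0.82] w 0.595
[[0.983, 0.174, 0.05, 0.538], [0.181, -0.946, -0.271, -0.097], [0.0, 0.275, -0.961, 0.375], [0.0, 0.0, 0.0, 1.0]]
hitch_pin [([0.5541, -0.0452, 0.0405], 0.91), ([0.5565, -0.176, 0.0771], 0.75), ([0.4424, -0.2899, 0.0446], 0.71)]
loop [([0.5692, -0.2104, 0.075], 0.83), ([0.6385, -0.3018, 0.0384], 0.8), ([0.5427, -0.0359, 0.0554], 0.67), ([0.4237, -0.3313, 0.0035], 0.51)]
loop_tab [([0.6406, -0.3036, 0.0379], 0.94), ([0.5386, -0.0363, 0.054], 0.88), ([0.5658, -0.2082, 0.0763], 0.59), ([0.4281, -0.3326, 0.0042], 0.57)]
```

View pics/w1.png

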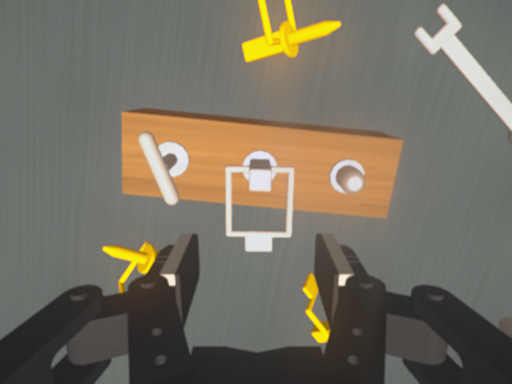

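```bash
python3 - <<'E'
from rig import robot
from h import *
r=robot.read_camera("wrist")
i=cv2.imread("pics/w1.png")[140:260,200:320];cv2.imwrite("pics/w1c.png",cv2.resize(i,(600,600),interpolation=cv2.INTER_CUBIC))
print("htop",onz(r,260,180,.113))
z=.073
P=[onz(r,*p,z) for p in ((228,170),(294,170),(226,235),(292,237))]
for p in P: print(p.round(4))
print("dir", [np.degrees(np.arctan2(*(b-a)[[1,0]])) for a,b in((P[0],P[2]),(P[1],P[3]),(P[0],P[1]),(P[2],P[3]))])
print("tab",onz(r,258,243,.076))
E
```

```text
htop [ 0.5528653  -0.16416706  0.113     ]
[ 0.5253 -0.1704  0.073 ]
[ 0.5835 -0.1599  0.073 ]
[ 0.5333 -0.233   0.073 ]
[ 0.5951 -0.2239  0.073 ]
dir [np.float64(-82.70971619506167), np.float64(-79.65533115613741), np.float64(10.30007820105378), np.float64(8.418620197004085)]
tab [ 0.56429109 -0.23436478  0.076     ]
```

View pics/w1c.png

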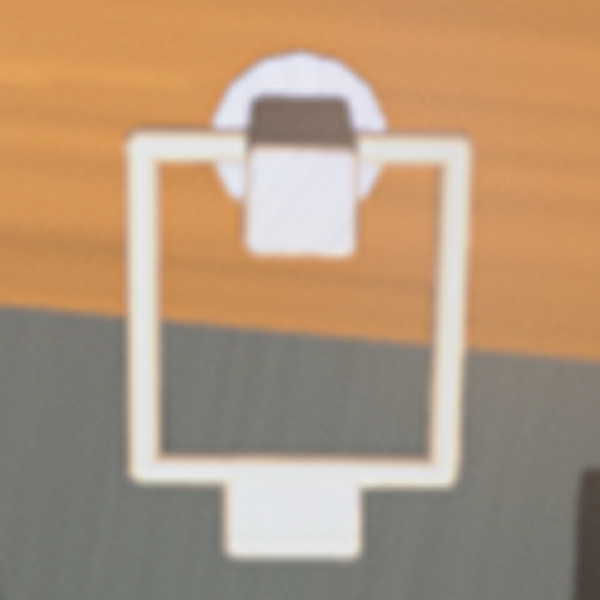

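>>> send_rows(
  motion=[
    [[0,0,0],[0.03,0.035,0.5],0.6],
    [[0,0,0],[0,0,0.5],0.6],
    [[0,0,0],[0,0,0.5],0.6],
    [[0,0,0],[0,0,0.5],0.6],
    [[0,0,0],[0,0,0.5],0.6],
    [[0,0,0],[0,0,0.5],0.6],
    [[0,0,0],[0,0,0.4],0.6],
    [[0,0,0],[0,0,0.2],0.6],
    [[0,0,0],[0,0,0],0.6],
    [[0,0,0],[0,0,0],0.6],
  ],
)

```text
time: 5.3
eef_pos: [0.5533, -0.1641, 0.1099]
tcp_rot: [0.642, 0.767, 0.0, 0.0]
ft_force: [-0.2, 0.3, -0.2]
grip_width: 0.598
```

```bash
python3 - <<'E'
from rig import robot
from h import *
s,R=st(robot)
a=robot.read_camera("wrist")["img"];b=robot.read_camera("side")["img"][180:300,180:340]
cv2.imwrite("pics/g1.png",np.hstack([cv2.resize(a,(400,300)),cv2.resize(b,(400,300),interpolation=cv2.INTER_CUBIC)]))
E
```

```text
t 5.3 p [ 0.5533 -0.1641  0.1099] yaw_y 10.16 zaxis [ 8.e-04 -3.e-04 -1.e+00] q [-0.37  0.58  1.69  0.    0.87 -0.55] f [-0.17  0.26 -0.2 ] w 0.598
```

View pics/g1.png

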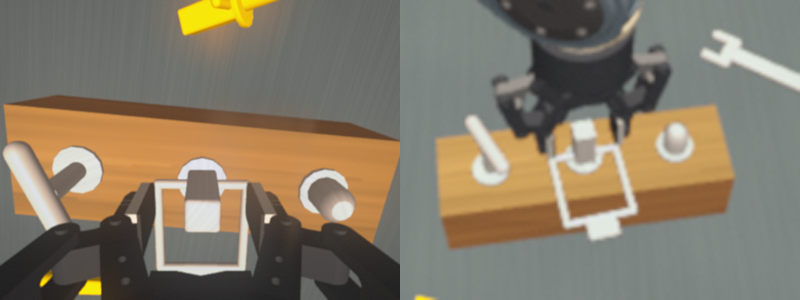

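The handle at (203,205) in the left half stands centred between the pads, and the side view shows the fingertips clear above the loop. Closing.

>>> send_rows(
  motion=[
    [[0,0,0],[0,0,0],0.0],
    [[0,0,0],[0,0,0],0.0],
    [[0,0,0],[0,0,0],0.0],
    [[0,0,0],[0,0,0],0.0],
    [[0,0,0],[0,0,0],0.0],
    [[0,0,0],[0,0,0],0.0],
    [[0,0,0],[0,0,0],0.0],
    [[0,0,0],[0,0,0],0.0],
    [[0,0,0],[0,0,0],0.0],
    [[0,0,0],[0,0,0],0.0],
  ],
  squeeze=70,
)

```text
time: 6.4
eef_pos: [0.5532, -0.164, 0.1098]
tcp_rot: [0.642, 0.767, 0.0, 0.0]
ft_force: [-0.9, 1.2, 6.6]
grip_width: 0.195
```

```bash
python3 - <<'E'
from rig import robot
from h import *
s,R=st(robot)
a=robot.read_camera("wrist")["img"];b=robot.read_camera("side")["img"][180:300,180:340]
cv2.imwrite("pics/g2.png",np.hstack([cv2.resize(a,(400,300)),cv2.resize(b,(400,300),interpolation=cv2.INTER_CUBIC)]))
E
```

```text
t 6.4 p [ 0.5532 -0.164   0.1098] yaw_y 10.14 zaxis [ 6.e-04 -3.e-04 -1.e+00] q [-0.37  0.58  1.69 -0.    0.87 -0.55] f [-0.93  1.22  6.63] w 0.195
```

View pics/g2.png

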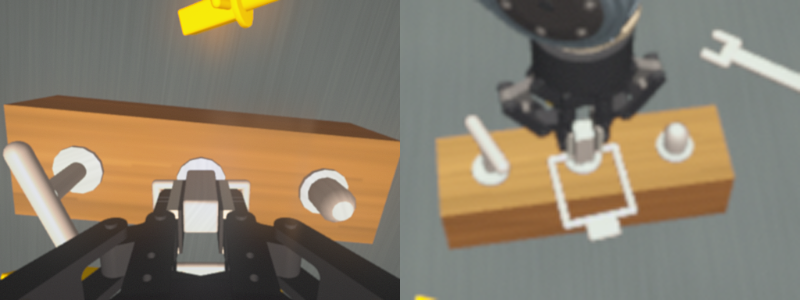

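Gripped at 0.195 open, about 17 mm against the 18 mm handle. Lifting.

>>> send_rows(
  motion=[
    [[0,0,0],[0,0,-0.2],0.0],
    [[0,0,0],[0,0,-0.4],0.0],
    [[0,0,0],[0,0,-0.5],0.0],
    [[0,0,0],[0,0,-0.5],0.0],
    [[0,0,0],[0,0,-0.5],0.0],
    [[0,0,0],[0,0,-0.5],0.0],
    [[0,0,0],[0,0,-0.5],0.0],
    [[0,0,0],[0,0,-0.5],0.0],
    [[0,0,0],[0,0,-0.5],0.0],
    [[0,0,0],[0,0,-0.3],0.0],
  ],
)

```text
time: 7.5
eef_pos: [0.5531, -0.164, 0.2869]
tcp_rot: [0.642, 0.767, 0.0, 0.001]
ft_force: [0.7, -0.3, -1.9]
grip_width: 0.196
```

```bash
python3 - <<'E'
from rig import robot
from h import *
s,R=st(robot)
a=robot.read_camera("wrist")["img"];b=robot.read_camera("side")["img"][100:300,140:407]
cv2.imwrite("pics/l1.png",np.hstack([cv2.resize(a,(400,300)),cv2.resize(b,(400,300),interpolation=cv2.INTER_CUBIC)]))
# bar axis: long edges from initial top picture
T=robot.read_camera("top")
t=cv2.imread("pics/top0.png");g=cv2.cvtColor(t,cv2.COLOR_BGR2GRAY)
cv2.imwrite("pics/bar.png",cv2.resize(t[165:205,50:160],(792,288),interpolation=cv2.INTER_CUBIC))
S=cv2.imread("pics/side0.png");cv2.imwrite("pics/barS.png",cv2.resize(S[60:124,222:286],(576,576),interpolation=cv2.INTER_CUBIC))
E
```

```text
t 7.5 p [ 0.5531 -0.164   0.2869] yaw_y 10.14 zaxis [ 1.2e-03 -5.0e-04 -1.0e+00] q [-0.37  0.37  1.54 -0.    1.23 -0.55] f [ 0.66 -0.34 -1.86] w 0.196
```

View pics/l1.png

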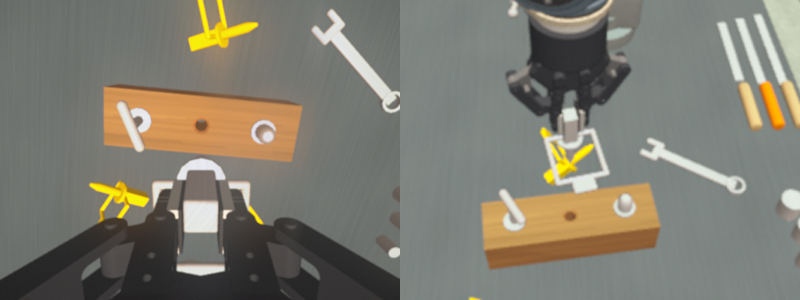

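View pics/bar.png

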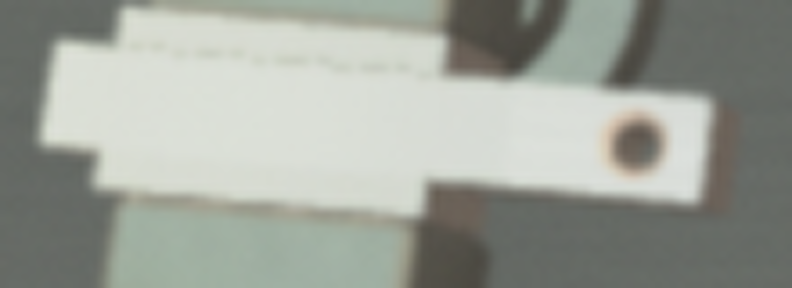

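View pics/barS.png

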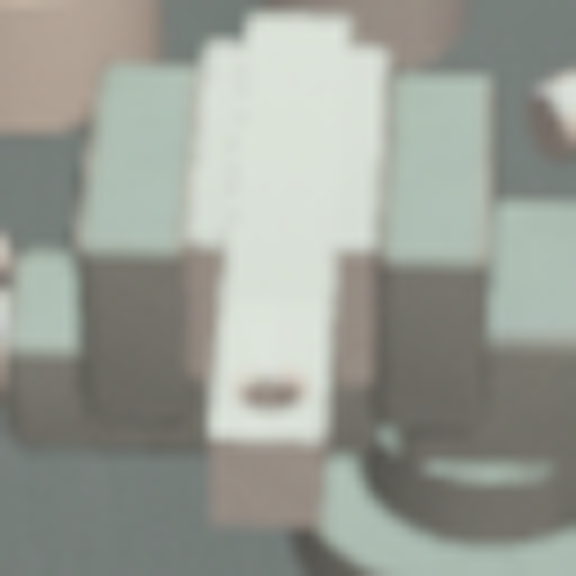

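```bash
python3 - <<'E'
from rig import robot
from h import *
T=robot.read_camera("top");S=robot.read_camera("side")
A=onz(T,56.3,177.6,.15);B=onz(T,147.6,185.4,.15);d=B-A
print("bar dir",np.degrees(np.arctan2(d[1],d[0])),np.linalg.norm(d))
for n,a,b in [("hole",(137.9,184.6),(251.8,103.1)),("end",(147.6,185.4),(251.1,108.4))]:
    print(n,onz(T,*a,.15),onz(S,*b,.15),tri(ray(T,*a),ray(S,*b)))
# side edges of bar
e=lambda u,v:onz(S,222+(u+.5)/9-.5,60+(v+.5)/9-.5,.15)
for p,q in(((245,15),(208,440)),((352,15),(325,440))):
    d=e(*q)-e(*p);print(np.degrees(np.arctan2(d[1],d[0])))
E
```

```text
bar dir -95.95295046918673 0.20241227661550407
hole [0.57047308 0.19755748 0.15      ] [0.57196112 0.19643909 0.15      ] [0.57138721 0.19816897 0.14840887]
end [0.56831699 0.17627501 0.15      ] [0.56905711 0.17610043 0.15      ] [0.56872656 0.17643481 0.14963066]
-95.84935450324238
-96.13518434370584
```

>>> send_rows(
  motion=[
    [[0,0,0.14],[0,0,0],0.0],
    [[0,0,0.14],[0,0,0],0.0],
    [[0,0,0],[0.6,-0.06,0],0.0],
    [[0,0,0],[0.9,-0.06,0],0.0],
    [[0,0,0],[0.9,-0.06,0],0.0],
    [[0,0,0],[0.9,-0.06,0],0.0],
    [[0,0,0],[0.9,-0.06,0],0.0],
    [[0,0,0],[0.9,-0.06,0],0.0],
    [[0,0,0],[0.9,-0.06,0],0.0],
    [[0,0,0],[0.9,-0.06,0],0.0],
  ],
)

```text
time: 8.75
eef_pos: [0.5618, 0.114, 0.2841]
tcp_rot: [0.743, 0.67, -0.001, -0.001]
ft_force: [0.5, -0.1, -2.0]
grip_width: 0.197
```

>>> send_rows(
  motion=[
    [[0,0,0],[0.5,0,0],0.0],
    [[0,0,0],[0.3,0,0],0.0],
    [[0,0,0],[0,0,0],0.0],
    [[0,0,0],[0,0,0],0.0],
    [[0,0,0],[0,0,0],0.0],
    [[0,0,0],[0,0,0],0.0],
    [[0,0,0],[0,0,0],0.0],
    [[0,0,0],[0,0,0],0.0],
    [[0,0,0],[0,0,0],0.0],
    [[0,0,0],[0,0,0],0.0],
  ],
)

```text
time: 9.75
eef_pos: [0.5656, 0.1444, 0.2853]
tcp_rot: [0.743, 0.67, 0.0, 0.0]
ft_force: [0.4, 0.4, -1.8]
grip_width: 0.194
```

```bash
python3 - <<'E'
from rig import robot
from h import *
s,R=st(robot)
r=robot.read_camera("wrist");a=r["img"];cv2.imwrite("pics/h1.png",a)
print(r["pose"].tolist())
t=robot.read_camera("top")["img"][120:220,60:193];b=robot.read_camera("side")["img"][20:170,160:360]
cv2.imwrite("pics/h2.png",np.hstack([cv2.resize(t,(400,300),interpolation=cv2.INTER_CUBIC),cv2.resize(b,(400,300),interpolation=cv2.INTER_CUBIC)]))
E
```

```text
t 9.75 p [0.5656 0.1444 0.2853] yaw_y -5.9 zaxis [ 1.e-04  0.e+00 -1.e+00] q [ 0.17  0.38  1.52 -0.    1.24  0.27] f [ 0.38  0.35 -1.78] w 0.194
[[0.9947843802289358, -0.09810571994610087, -0.027916027052351453, 0.5710986709550542], [-0.10200007575284506, -0.9564091063004938, -0.27363772753752896, 0.2134941326776096], [0.00014628377988440947, 0.27505797406973376, -0.9614276309227376, 0.4074628878558741], [0.0, 0.0, 0.0, 1.0]]
```

View pics/h1.png

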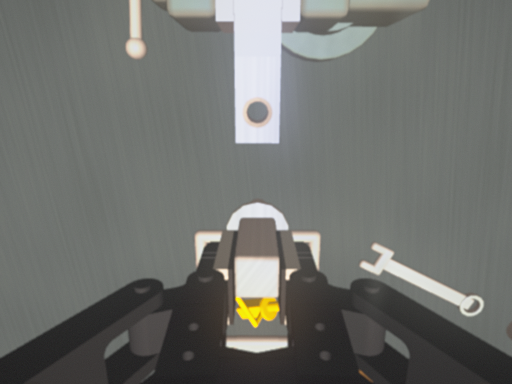

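View pics/h2.png

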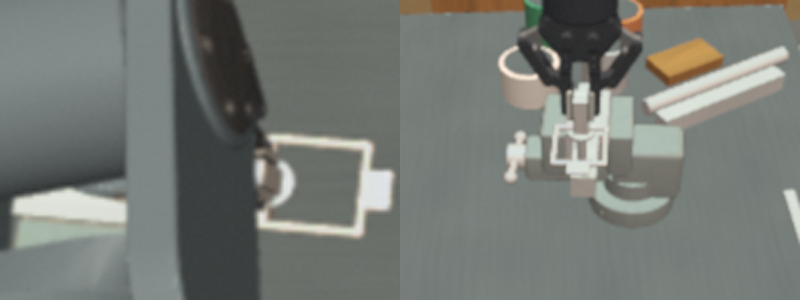

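```bash
python3 - <<'E'
from rig import robot
from h import *
s,R=st(robot)
r=robot.read_camera("wrist")
g=r["img"][85:155,225:290];cv2.imwrite("pics/h3.png",cv2.resize(g,(520,560),interpolation=cv2.INTER_CUBIC))
p=onz(r,257.5,112,.15);print(p, R.T@(p-s["eef_pos"])/.04)
print("end",onz(r,257.5,143.5,.15),"flange top far edge (258,202)",onz(r,258,202,s["eef_pos"][2]-.0448+.004),"L/R edge",onz(r,227,232,.2445),onz(r,289,232,.2445))
E
```

```text
t 9.9 p [0.5655 0.1444 0.2853] yaw_y -5.9 zaxis [-1.e-04 -1.e-04 -1.e+00] q [ 0.17  0.38  1.52 -0.    1.24  0.27] f [ 0.65  0.63 -3.4 ] w 0.196
[0.57023898 0.19724578 0.15      ] [ 1.32626021 -0.01846489  3.38131425]
end [0.56791323 0.17434715 0.15      ] flange top far edge (258,202) [0.56638417 0.15976025 0.24445593] L/R edge [0.54909371 0.14541125 0.2445    ] [0.58044628 0.14219801 0.2445    ]
```

View pics/h3.png

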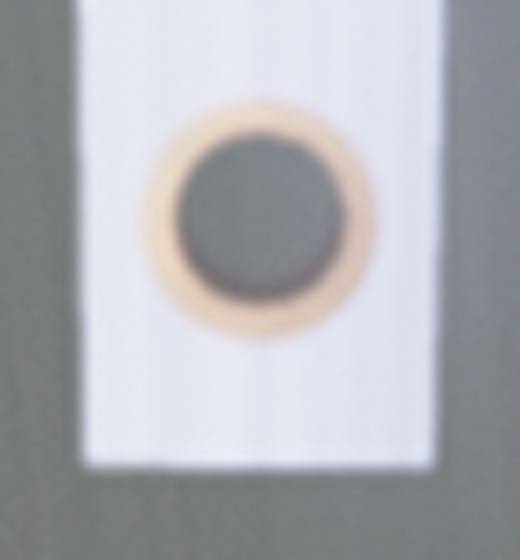

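Countersink centre at wrist (257,112), bar end edge at row 143. That puts the hole 22.4 mm from the end, against 22 given.

>>> send_rows(
  motion=[
    [[0,0,0],[0.3,-0.02,0],0.0],
    [[0,0,0],[0.5,0,0],0.0],
    [[0,0,0],[0.35,0,0],0.0],
    [[0,0,0],[0.19,0,0],0.0],
    [[0,0,0],[0,0,0.2],0.0],
    [[0,0,0],[0,0,0.3],0.0],
    [[0,0,0],[0,0,0.25],0.0],
    [[0,0,0],[0,0,0.1],0.0],
    [[0,0,0],[0,0,0],0.0],
    [[0,0,0],[0,0,0],0.0],
  ],
)

```text
time: 10.95
eef_pos: [0.5704, 0.1976, 0.2515]
tcp_rot: [0.743, 0.67, 0.0, 0.0]
ft_force: [-0.8, 0.4, -2.6]
grip_width: 0.197
```

```bash
python3 - <<'E'
from rig import robot
from h import *
s,R=st(robot)
r=robot.read_camera("wrist");a=r["img"];S=robot.read_camera("side");b=S["img"][50:140,200:320]
cv2.imwrite("pics/i1.png",np.hstack([cv2.resize(a,(400,300)),cv2.resize(b,(400,300),interpolation=cv2.INTER_CUBIC)]))
E
```

```text
t 10.95 p [0.5704 0.1976 0.2515] yaw_y -5.92 zaxis [ 3.e-04  1.e-04 -1.e+00] q [ 0.26  0.45  1.51 -0.    1.18  0.36] f [-0.79  0.39 -2.62] w 0.197
```

View pics/i1.png

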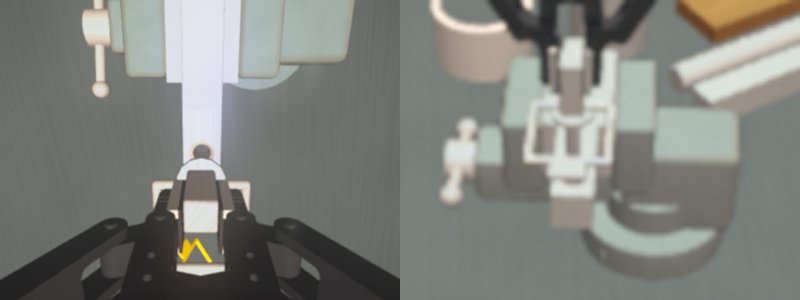

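>>> send_rows(
  motion=[
    [[0,0,0],[0,0,0.1],0.0],
    [[0,0,0],[0,0,0.1],0.0],
    [[0,0,0],[0,0,0.1],0.0],
    [[0,0,0],[0,0,0.1],0.0],
    [[0,0,0],[0,0,0.1],0.0],
    [[0,0,0],[0,0,0.1],0.0],
    [[0,0,0],[0,0,0.1],0.0],
    [[0,0,0],[0,0,0.1],0.0],
    [[0,0,0],[0,0,0],0.0],
    [[0,0,0],[0,0,0],0.0],
  ],
)

```text
time: 12.05
eef_pos: [0.5703, 0.1978, 0.2193]
tcp_rot: [0.743, 0.67, -0.0, -0.0]
ft_force: [-0.3, -0.5, -2.7]
grip_width: 0.2
```

```bash
python3 - <<'E'
from rig import robot
from h import *
s,R=st(robot)
r=robot.read_camera("wrist");a=r["img"];S=robot.read_camera("side");b=S["img"][50:140,200:320]
cv2.imwrite("pics/i2.png",np.hstack([cv2.resize(a,(400,300)),cv2.resize(b,(400,300),interpolation=cv2.INTER_CUBIC)]))
E
```

```text
t 12.05 p [0.5703 0.1978 0.2193] yaw_y -5.9 zaxis [-0. -0. -1.] q [0.26 0.48 1.54 0.   1.12 0.36] f [-0.32 -0.47 -2.71] w 0.2
```

View pics/i2.png

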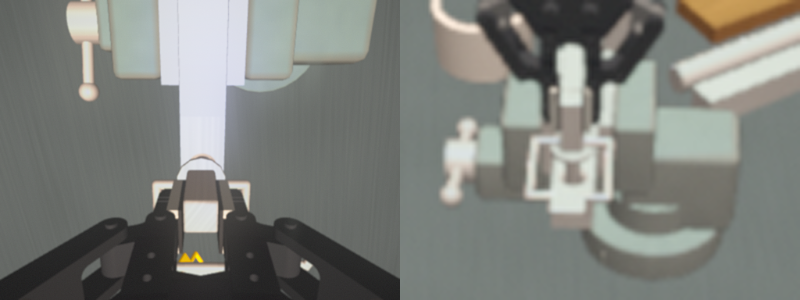

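The tip is about 21 mm into the hole and there is no contact force.

>>> send_rows(
  motion=[
    [[0,0,0],[0,0,0.1],0.0],
    [[0,0,0],[0,0,0.1],0.0],
    [[0,0,0],[0,0,0.1],0.0],
    [[0,0,0],[0,0,0.1],0.0],
    [[0,0,0],[0,0,0.08],0.0],
    [[0,0,0],[0,0,0.06],0.0],
    [[0,0,0],[0,0,0.04],0.0],
    [[0,0,0],[0,0,0.02],0.0],
    [[0,0,0],[0,0,0],0.0],
    [[0,0,0],[0,0,0],0.0],
  ],
)

```text
time: 13.15
eef_pos: [0.5703, 0.1978, 0.1954]
tcp_rot: [0.743, 0.67, 0.0, 0.0]
ft_force: [-0.6, -0.1, -1.6]
grip_width: 0.196
```

```bash
python3 - <<'E'
from rig import robot
from h import *
s,R=st(robot)
E
```

```text
t 13.15 p [0.5703 0.1978 0.1954] yaw_y -5.9 zaxis [ 3.e-04  1.e-04 -1.e+00] q [ 0.26  0.51  1.56 -0.    1.07  0.36] f [-0.62 -0.13 -1.58] w 0.196
```

>>> send_rows(
  motion=[
    [[0,0,0],[0,0,0.02],0.0],
    [[0,0,0],[0,0,0.01],0.0],
    [[0,0,0],[0,0,0],0.0],
    [[0,0,0],[0,0,0],0.0],
    [[0,0,0],[0,0,0],0.0],
    [[0,0,0],[0,0,0],0.0],
    [[0,0,0],[0,0,0],0.0],
    [[0,0,0],[0,0,0],0.0],
    [[0,0,0],[0,0,0],0.0],
    [[0,0,0],[0,0,0],0.0],
  ],
)

```text
time: 14.15
eef_pos: [0.5704, 0.1978, 0.1948]
tcp_rot: [0.743, 0.67, 0.0, 0.0]
ft_force: [-1.7, -0.7, 5.4]
grip_width: 0.196
```

```bash
python3 - <<'E'
from rig import robot
from h import *
s,R=st(robot)
r=robot.read_camera("wrist");a=r["img"];S=robot.read_camera("side");b=S["img"][60:130,205:298]
cv2.imwrite("pics/i3.png",np.hstack([cv2.resize(a,(400,300)),cv2.resize(b,(400,300),interpolation=cv2.INTER_CUBIC)]))
E
```

```text
t 14.15 p [0.5704 0.1978 0.1948] yaw_y -5.9 zaxis [ 8.e-04  2.e-04 -1.e+00] q [0.26 0.51 1.56 0.   1.07 0.36] f [-1.72 -0.69  5.37] w 0.196
```

View pics/i3.png

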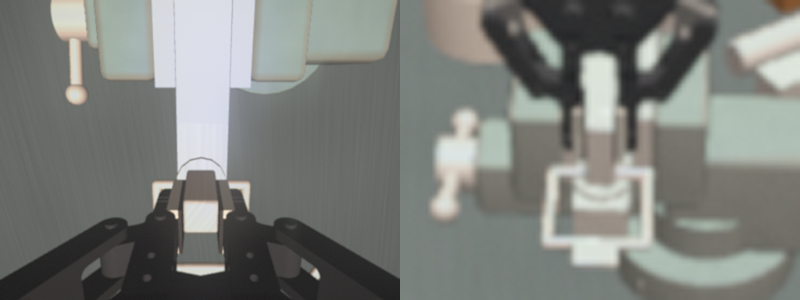

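The flange is seated: about 7 N contact at exactly the expected height, TCP 0.1948. Releasing and rising.

>>> send_rows(
  motion=[
    [[0,0,0],[0,0,0],0.45],
    [[0,0,0],[0,0,0],0.45],
    [[0,0,0],[0,0,0],0.45],
    [[0,0,0],[0,0,0],0.45],
    [[0,0,0],[0,0,-0.1],0.45],
    [[0,0,0],[0,0,-0.3],0.45],
    [[0,0,0],[0,0,-0.4],0.45],
    [[0,0,0],[0,0,-0.5],0.45],
    [[0,0,0],[0,0,-0.5],0.45],
    [[0,0,0],[0,0,-0.3],0.45],
  ],
)

```text
time: 15.25
eef_pos: [0.5707, 0.1979, 0.2807]
tcp_rot: [0.743, 0.67, 0.001, 0.001]
ft_force: [0.7, -0.1, -0.2]
grip_width: 0.45
```

```bash
python3 - <<'E'
from rig import robot
from h import *
s,R=st(robot)
r=robot.read_camera("wrist");a=r["img"];cv2.imwrite("pics/j0.png",a);S=robot.read_camera("side");b=S["img"][60:130,205:298]
cv2.imwrite("pics/j1.png",np.hstack([cv2.resize(a,(400,300)),cv2.resize(b,(400,300),interpolation=cv2.INTER_CUBIC)]))
for q in ("hitch_pin","loop","loop_tab"):
  for c in("wrist","side"): print(c,q,[(d["at"],d["score"]) for d in robot.find_in(c,q) if d["at"][1]>.05])
E
```

```text
t 15.25 p [0.5707 0.1979 0.2807] yaw_y -5.9 zaxis [ 2.6e-03  7.0e-04 -1.0e+00] q [ 0.26  0.42  1.48 -0.    1.24  0.36] f [ 0.72 -0.1  -0.23] w 0.45
wrist hitch_pin [([0.5694, 0.1896, 0.1606], 0.94)]
side hitch_pin [([0.5698, 0.1862, 0.1579], 0.55)]
wrist loop [([0.5659, 0.1501, 0.1587], 0.63)]
side loop [([0.5637, 0.1386, 0.1609], 0.68)]
wrist loop_tab [([0.5638, 0.1477, 0.16], 0.9)]
side loop_tab [([0.5639, 0.1355, 0.1608], 0.77)]
```

View pics/j1.png

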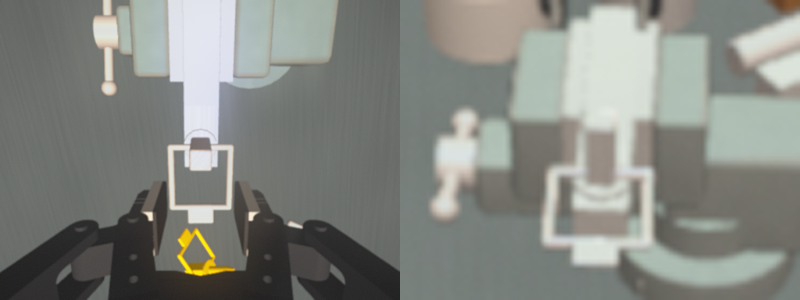

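The pin stands home with its loop open past the bar end, tab at (201,215) in the wrist half. Moving out over the tab with the fingers shut.

>>> send_rows(
  motion=[
    [[0,0,0],[-0.3,0,0],0.2],
    [[0,0,0],[-0.4,0,0],0.0],
    [[0,0,0],[-0.5,0,0],0.0],
    [[0,0,0],[-0.4,0,0],0.0],
    [[0,0,0],[-0.1,0,0],0.0],
    [[0,0,0],[0,0,0.4],0.0],
    [[0,0,0],[0,0,0.5],0.0],
    [[0,0,0],[0,0,0.5],0.0],
    [[0,0,0],[0,0,0.4],0.0],
    [[0,0,0],[0,0,0],0.0],
  ],
  squeeze=40,
)

```text
time: 16.65
eef_pos: [0.5623, 0.1299, 0.2041]
tcp_rot: [0.743, 0.67, -0.001, -0.001]
ft_force: [-0.6, -0.9, 0.1]
grip_width: 0.002
```

```bash
python3 - <<'E'
from rig import robot
from h import *
s,R=st(robot)
r=robot.read_camera("wrist");a=r["img"];S=robot.read_camera("side");b=S["img"][60:150,195:315]
cv2.imwrite("pics/k1.png",np.hstack([cv2.resize(a,(400,300)),cv2.resize(b,(400,300),interpolation=cv2.INTER_CUBIC)]))
E
```

```text
t 16.65 p [0.5623 0.1299 0.2041] yaw_y -5.91 zaxis [-3.6e-03 -4.0e-04 -1.0e+00] q [0.15 0.45 1.63 0.   1.06 0.25] f [-0.56 -0.94  0.12] w 0.002
```

View pics/k1.png

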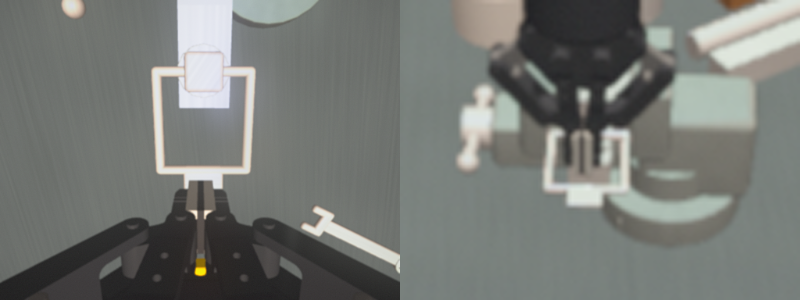

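>>> send_rows(
  motion=[
    [[0,0,0],[0,0,0.17],0.0],
    [[0,0,0],[0,0,0.17],0.0],
    [[0,0,0],[0,0,0.17],0.0],
    [[0,0,0],[0,0,0.17],0.0],
    [[0,0,0],[0,0,0.17],0.0],
    [[0,0,0],[0,0,0.17],0.0],
    [[0,0,0],[0,0,0.17],0.0],
    [[0,0,0],[0,0,0.17],0.0],
    [[0,0,0],[0,0,0.17],0.0],
    [[0,0,0],[0,0,0.17],0.0],
  ],
)

```text
time: 17.75
eef_pos: [0.5633, 0.1301, 0.1375]
tcp_rot: [0.743, 0.67, -0.0, -0.0]
ft_force: [0.0, 0.1, 0.4]
grip_width: 0.002
```

```bash
python3 - <<'E'
from rig import robot
from h import *
s,R=st(robot)
r=robot.read_camera("wrist");a=r["img"];S=robot.read_camera("side");b=S["img"][60:150,195:315]
cv2.imwrite("pics/k2.png",np.hstack([cv2.resize(a,(400,300)),cv2.resize(b,(400,300),interpolation=cv2.INTER_CUBIC)]))
E
```

```text
t 17.75 p [0.5633 0.1301 0.1375] yaw_y -5.9 zaxis [-1.e-04 -0.e+00 -1.e+00] q [ 0.15  0.54  1.68 -0.    0.93  0.25] f [0.04 0.12 0.39] w 0.002
```

View pics/k2.png

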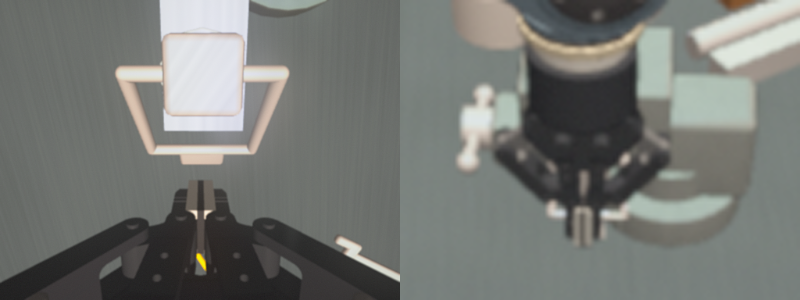

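The loop is already steep and clear of the fingertips, so it is swinging shut. Holding for a moment, then rising straight up.

>>> send_rows(
  motion=[
    [[0,0,0],[0,0,0],0.0],
    [[0,0,0],[0,0,0],0.0],
    [[0,0,0],[0,0,0],0.0],
    [[0,0,0],[0,0,0],0.0],
    [[0,0,0],[0,0,0],0.0],
    [[0,0,0],[0,0,0],0.0],
    [[0,0,0],[0,0,0],0.0],
    [[0,0,0],[0,0,0],0.0],
    [[0,0,0],[0,0,0],0.0],
    [[0,0,0],[0,0,0],0.0],
  ],
)

```text
time: 18.85
eef_pos: [0.5632, 0.1301, 0.1381]
tcp_rot: [0.743, 0.67, -0.0, -0.0]
ft_force: [-0.3, 0.1, 0.2]
grip_width: 0.0
```

```bash
python3 - <<'E'
from rig import robot
from h import *
s,R=st(robot)
r=robot.read_camera("wrist");a=r["img"];S=robot.read_camera("side");b=S["img"][60:150,195:315]
cv2.imwrite("pics/k3.png",np.hstack([cv2.resize(a,(400,300)),cv2.resize(b,(400,300),interpolation=cv2.INTER_CUBIC)]))
E
```

```text
t 18.85 p [0.5632 0.1301 0.1381] yaw_y -5.9 zaxis [-1.e-04 -0.e+00 -1.e+00] q [ 0.15  0.54  1.67 -0.    0.93  0.25] f [-0.3   0.1   0.22] w 0.0
```

View pics/k3.png

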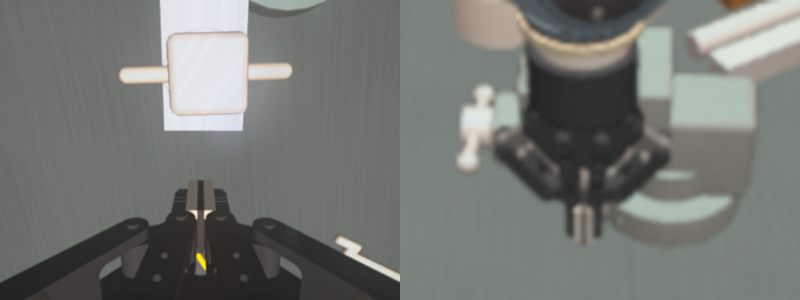

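Closed: only the hinge wire still shows at the handle (120–290, 73). Rising straight up, then backing off for a check.

>>> send_rows(
  motion=[
    [[0,0,0],[0,0,-0.3],0.0],
    [[0,0,0],[0,0,-0.5],0.0],
    [[0,0,0],[0,0,-0.5],0.0],
    [[0,0,0],[0,0,-0.5],0.0],
    [[0,0,0],[0,0,-0.5],0.0],
    [[0,0,0],[0,0,-0.5],0.0],
    [[0,0,0],[0,0,-0.5],0.0],
    [[0,0,0],[0,0,-0.5],0.0],
    [[0,0,0],[0,0,-0.2],0.0],
    [[0,0,0],[0,0,0],0.0],
  ],
)

```text
time: 19.95
eef_pos: [0.5636, 0.1302, 0.2994]
tcp_rot: [0.743, 0.67, 0.001, 0.001]
ft_force: [0.3, -0.3, -0.2]
grip_width: 0.001
```

>>> send_rows(
  motion=[
    [[0,0,0],[-0.4,-0.4,0],0.0],
    [[0,0,0],[-0.5,-0.7,0],0.0],
    [[0,0,0],[-0.5,-0.7,0],0.0],
    [[0,0,0],[-0.5,-0.7,0],0.0],
    [[0,0,0],[-0.4,-0.6,0],0.0],
    [[0,0,0],[-0.2,-0.3,0],0.0],
    [[0,0,0],[0,0,0],0.0],
    [[0,0,0],[0,0,0],0.0],
    [[0,0,0],[0,0,0],0.0],
    [[0,0,0],[0,0,0],0.0],
  ],
)

```text
time: 20.95
eef_pos: [0.4183, 0.045, 0.2978]
tcp_rot: [0.742, 0.67, -0.0, -0.0]
ft_force: [-0.1, 0.2, -0.7]
grip_width: 0.007
```

```bash
python3 - <<'E'
from rig import robot
from h import *
s,R=st(robot)
S=robot.read_camera("side");b=S["img"][60:150,195:315];t=robot.read_camera("top")["img"][140:230,60:180]
f=lambda x:cv2.resize(x,(400,300),interpolation=cv2.INTER_CUBIC)
w=robot.read_camera("wrist")["img"]
cv2.imwrite("pics/z1.png",np.vstack([np.hstack([f(t),f(b)]),np.hstack([f(S["img"]),f(w)])]))
E
```

```text
t 20.95 p [0.4183 0.045  0.2978] yaw_y -5.87 zaxis [-4.e-04  1.e-04 -1.e+00] q [-0.    0.06  1.9   0.    1.18  0.1 ] f [-0.09  0.23 -0.71] w 0.007
```

View pics/z1.png

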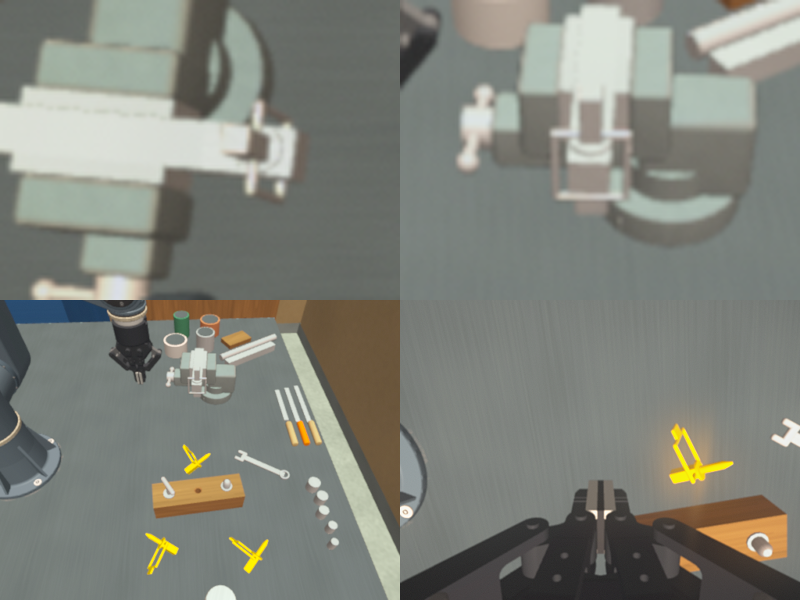

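The side crop needs a closer look: is the far wire behind the bar end or in front of it?

```bash
python3 - <<'E'
from rig import robot
from h import *
S=robot.read_camera("side");T=robot.read_camera("top")
o=np.array([.5702,.1974,.15]);a=np.radians(-96);x=np.array([np.cos(a),np.sin(a),0]);y=np.array([-x[1],x[0],0]);z=np.array([0,0,1])
def pr(c,p):
    q=np.linalg.inv(c["pose"])@np.r_[p,1];q=c["K"]@q[:3];return (q[:2]/q[2]).round(1)
for th in (1.57,1.2,.9):
  for n,c in(("side",S),("top",T)): print(th,n,[pr(c,o+z*.008+y*sy*.028+r*(x*np.cos(th)-z*np.sin(th))).tolist() for r in(0,.062,) for sy in(-1,1)], "tab",pr(c,o+z*.008+.07*(x*np.cos(th)-z*np.sin(th))).tolist())
print("bar end low edge",pr(S,o+.022*x-.032*z), "top",pr(S,o+.022*x))
f=lambda i:cv2.resize(i,(400,400),interpolation=cv2.INTER_CUBIC)
cv2.imwrite("pics/z2.png",np.hstack([f(S["img"][85:130,230:275]),f(T["img"][162:207,115:160])]))
E
```

```text
1.57 side [[240.1, 100.0], [262.1, 100.7], [240.7, 118.6], [261.7, 119.3]] tab [251.2, 121.2]
1.57 top [[135.1, 197.1], [138.5, 171.5], [143.9, 199.9], [146.9, 176.0]] tab [146.4, 188.3]
1.2 side [[240.1, 100.0], [262.1, 100.7], [240.1, 123.2], [261.4, 123.9]] tab [250.7, 126.4]
1.2 top [[135.1, 197.1], [138.5, 171.5], [153.0, 200.5], [155.9, 176.6]] tab [156.6, 189.0]
0.9 side [[240.1, 100.0], [262.1, 100.7], [239.6, 124.7], [261.3, 125.5]] tab [250.3, 128.2]
0.9 top [[135.1, 197.1], [138.5, 171.5], [158.8, 200.7], [161.8, 176.5]] tab [163.2, 189.1]
bar end low edge [250.7 118.2] top [250.7 108.6]
```

View pics/z2.png

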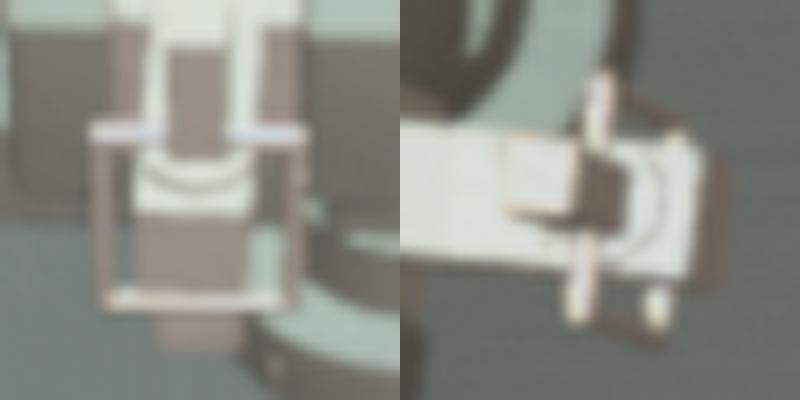

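The far wire projects for 1.57 rad to side row 118.6–119.3 and top column 144–147. It is seen at side row 118.6 and top column 144, so the loop is fully closed; 1.2 rad would put it at row 123 and column 153. In the side crop it shows as the loop's lower edge at the foot of the bar's end face, with the tab hanging below. The flange lies on the bar. Handing in.

```bash
python3 - <<'E'
from rig import robot
print(robot.finish_job(), robot.state()["time"])
E
```

```text
the job is handed in; nothing more can be done
the job is handed in; nothing more can be done
```

The hitch pin is fully home in the drawbar's cross hole and its loop has snapped closed around the bar. I handed the job in at about 21 s of the 54 s allowed; no verdict was reported.

- **Pin:** I took the grey pin from the middle of the rack and turned it 16° so its loop pointed out past the bar's free end. It went down until the flange met the bar with about 7 N at the expected height (TCP 0.1948 m).
- **Loop:** I released the pin, pressed the tab down with shut fingers, let the loop snap shut, then rose straight up and backed away.
- **Last checks:** The far wire sits where a 1.57 rad closed loop should appear in both the side and top pictures. The flange lies on the bar and the gripper touches nothing. No force reading taken between moves went above about 7 N.
- **Disagreements:** The cameras differed by 1–2 mm on where the hole was, so I used the wrist camera's figure. The networks' cross-hole positions were up to about 9 cm off the hole, because they marked the whole vice, so I measured the hole from pixels instead. No check failed.

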